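# Take the basket off its deep hook and set it on the scale

### The arm

A 6-joint arm with a two-finger parallel gripper is mounted at the origin on the work surface. World frame = base frame: x ahead of the robot, y to its left, z up, the work surface at z = 0. Lengths are in m, angles in rad, forces in N, time in s.
With the tool pointing down it reaches from about 0.275 to 0.75 m from the base axis. Payload 10.2 kg.
Tool frame: the origin (TCP) lies on the centre line of the jaws, within the pads' length; the fingertips stand 11 mm ahead of it and the grasp point (between the pads) lies 8 mm behind it; z points along the fingers, y is the direction in which the jaws open and shut (so a half turn about z gives the same grasp; the last joint's range is limited). The gripper opens to 85 mm and grips with 20 to 120 N. Pads are 22 mm wide; open, the fingers measure 114 mm over their backs; the gripper's body (76 mm by 85 mm) begins 54 mm behind the grasp point. The pads swing forward as they close: fully open they stand 13 mm farther back than shut.
Start: joints at [-1.506, 0.313, 1.498, -0, 1.331, -0.223], TCP at [0.149, -0.503, 0.242] pointing down, gripper open.
Joint ranges: [-2.94, 2.94], [-0.97, 2.17], [0.19, 2.56], [-1.23, 4.37], [0.02, 3.11], [-2.88, 2.88]. Speed limits (rad/s): [2.39, 2.39, 3.01, 3.14, 3.14, 3.14].

### API

Orientations are given as a 3x3 rotation matrix whose columns are the frame's x, y, z axes.
In Python, from bench import robot gives the robot as it stands. The module is installed in compiled form; this text tells all that it offers.
- The arm moves only by the tool send_rows, never from a script. Its argument "rows" is a list of rows, each an object with "delta_pos": the shift along the world's x, y, z in m, a list of three; "rot": the turn, a rotation vector about the world's x, y, z in rad, a list of three; "grip": the opening, from 0 (shut) to 1 (fully open). In form: [{"delta_pos": [tx, ty, tz], "rot": [ax, ay, az], "grip": grip}, ...]. A call has exactly 5 rows; each row is the pose to reach, as a shift and turn from the pose commanded when the call began; what a row does not reach only later rows make up. A row lasts 1/12 s, in which the tool goes at most 41.7 mm and 7.16 degrees, less where a joint would pass 70% of its speed; a pose out of reach is approached as far as the arm can. A call with a gripper value outside its range is refused whole. The fingers move at their own pace and stop on an object; "squeeze" is the grip in N (left out, the last holds). Time passes only in rows, so rows that repeat a pose let the fingers close, or fill a call up. It gives the time, the measured TCP pose, the force and the opening at its end, in the units of the state.
- robot.read_state(): the state, without advancing time (a new reading comes with each control period).
- robot.get_image(name): name is "scene" or "top"; returns a dict with "image" (400x640x3 uint8, red, green, blue), "vertical_fov" (degrees; the focal length in pixels is half the picture's height over the tangent of half this angle, whatever the lens; pixels are square), "cx", "cy" (the principal point, pixels), "pose" (4x4, takes a point from camera to world coordinates). Camera axes: x right, y down, z forward; pixel columns grow to the right and rows downward; lengths in m; the calibration is good to about 2 mm. A picture is of the moment at which its call begins. There is no depth.
- robot.job_done(): hands the job in, once; it reports no verdict.
The state is a dict: "time_s": time; "joint_positions": joint angles; "qvel": joint speeds; "tau": joint torques, N m; "eef_pos": TCP position; "tcp_rot": TCP orientation; "contact_force": force on the tool from outside, world axes, zero at the start; "torque": the same for the moment, N m; "finger_gap": opening from 0.0 (shut) to 1.0 (fully open).
Only numpy, scipy, OpenCV 4.12 (cv2) and the standard library are available. Lean on these libraries where they do the work, as an engineer would, in place of code of your own. Each camera call takes 0.05 s, during which the arm holds its last target. There are 200 camera calls.

### The job

Take the steel basket off the deep hook it hangs on: lift it by its wooden grip, feel your way over the upturned tip and draw it off without forcing it against the hook, which is bent. Then set it down gently and upright in the middle of the scale's plate, let go of it, and leave the other things on the counter where they are.

Things in the scene. Friction and masses are not known exactly. Their poses are not given: they have to be found in the camera images.
- stand: Dark steel hook stand, fixed to the counter. Origin on the counter under the hanging basket; +x points from the basket to the upright frame (two 12 mm posts 100 mm apart, front faces at x = +62.5 mm), so -x is the way the hook points and the way the basket comes off. The basket hangs with its own axes parallel to these.
- hook_root (a point): Axis of the hook's 8 mm round rod, 6 mm in front of the frame, 166 mm above the counter: here the eye of the basket hangs. From the frame the rod runs level for 18 mm along the stand's -x and there carries a bump (top 10 mm above the rod's axis); the eye hangs between frame and bump.
- hook_bend (a point): Rod axis under the bump, 18 mm in front of the frame. From here the rod runs straight on for 70 mm, bent UP by an angle that differs each time and is not measured (2 to 23 degrees), to an 8 mm round end bar that reaches 28 mm up (the tip, leaning 18 degrees out from square to the rod) and 8 mm down (a spur). The tip's top is thus 33 to 59 mm above this point, its outside 84 to 101 mm from the frame. It is stiff.
- basket: Open sheet-steel basket, 120 mm (x) by 130 mm (y) by 70 mm tall, 0.2 to 0.4 kg, empty, hanging level. Origin at the centre of its underside, z up, +x towards the rear wall with the hanging eye (the side at the stand's frame).
- basket_center (a point): Centre of the basket, 35 mm above its underside.
- basket_grip (a point): Grasp point on the basket's upright wooden grip, a solid bar 26 mm (basket x) by 14 mm (basket y) against the outside of the front wall, from 40 to 175 mm above the underside. The point is 150 mm above the underside and 73 mm in front (-x) of the basket's centre. Pinch across the 14 mm from above, firmly: the weight hangs to one side.
- basket_eye (a point): Middle of the underside of the eye's top bar. The eye is an upright loop of 5 mm plate on the rear wall, 57.5 mm behind the basket's centre: opening 30 mm wide, 50 mm high, top bar 7 mm tall; the rod passes through it.
- eye_sill (a point): Lower edge of the eye's opening: the rear wall's rim, 70 mm above the underside, 50 mm below the top bar. To come off, the top bar must go over the tip and this rim under the spur: only about 6 mm of play in height. Too low, the bar catches on the tip; too high, the rim catches on the spur. The bend sets the height (a lift of 30 to 60 mm), so feel: pull lightly out, ease off, raise a little, try again.
- scale: White counter scale, fixed, 240 by 260 mm, 105 mm tall; origin on the counter at its centre.
- plate_center (a point): Centre of the scale's flat square steel plate (230 by 230 mm), on its top face, 105 mm above the counter. The plate is sprung and sinks 1 to 2 mm under the basket.
- spray_can: Bystander, to be left alone: spray can, upright, 54 mm across, 190 tall; origin at the centre of its underside.
- cup: Bystander, to be left alone: clear plastic cup, 76 mm across the mouth, 100 tall; origin at the centre of its underside.
- salt_jar: Bystander, to be left alone: small lidded jar, 60 mm across, 85 tall; origin at the centre of its underside.
There are look-alikes about, which are no part of the job. What is shaped like the basket but purple or yellow is not meant.

How it is judged:
On the way:
1. The basket is off the hook: its eye is more than 110 mm from the frame and the basket no longer touches the stand (x of basket_eye in the frame of stand below -0.052 m and contact force between basket and stand below 0.1 N), for 0.2 s.
At the end, for the whole second after the job is handed in: The basket stands upright (within 3 degrees) and at rest on the scale's plate, its centre within 30 mm of the plate's centre, released (horizontal distance between basket_center and plate_center below 0.03 m and z of basket_center in the frame of plate_center between 0.03 and 0.04 m and angle between basket's own z axis and vertical below 0.06 rad and linear speed of basket below 0.02 m/s and contact force between basket and scale above 0.5 N); the robot touches nothing.
It fails at once if The basket is forced against the hook stand (more than 18 N) (contact force between basket and stand above 18 N).
It fails at once if The basket is banged or pressed onto the scale (more than 20 N) (contact force between basket and scale above 20 N).
It fails at once if A bystander is moved by more than 30 mm (distance of any of spray_can, cup, salt_jar from where it was at the start of the episode above 0.03 m).
It also fails if it takes over 67 s, if anything falls off the work surface, if the arm or the gripper's body presses on something with over 40 N, if the wrist force passes 120 N, or if a joint passes its speed limit or range.

## Working session

There is one attempt and no reset: what is moved stays moved. The work goes in short steps, Python scripts to look and compute and a tool call to move; the robot and the scene stay as the last step left them, time stands still between calls to the robot, and variables do not carry over. Pictures are saved under pics/ and viewed, about 8 in all and at most 12, crops included, and the job is handed in when it is done.

Besides the shell and the picture viewer there is one more tool, called after "Call:" as name(argument=value, ...), one argument or row to a line, values as JSON. send_rows: Moves the arm, as the interface text tells. Its arguments: {"type":"object","properties":{"rows":{"type":"array"},"squeeze":{"type":"number"}},"required":["rows"]}

```bash
mkdir -p pics; cat > h.py <<'E'
import numpy as np,cv2
from bench import robot
def grab(n,f):
    d=robot.get_image(n); cv2.imwrite(f,d["image"][:,:,::-1]); np.savez(f[:-4]+'.npz',**{k:d[k] for k in("vertical_fov","cx","cy","pose","image")}); return d
def ray(d,u,v):
    f=200/np.tan(np.radians(float(d["vertical_fov"]))/2); P=np.array(d["pose"])
    r=P[:3,:3]@np.array([(u-d["cx"])/f,(v-d["cy"])/f,1]); return P[:3,3],r/np.linalg.norm(r)
def plane(d,u,v,z):
    o,r=ray(d,u,v); return o+r*(z-o[2])/r[2]
def tri(d1,p1,d2,p2):
    o1,a=ray(d1,*p1);o2,b=ray(d2,*p2)
    s=np.linalg.lstsq(np.c_[a,-b],o2-o1,rcond=None)[0]
    x,y=o1+s[0]*a,o2+s[1]*b; return (x+y)/2,np.linalg.norm(x-y)
E
python3 - <<'E'
from h import *
for n in("scene","top"):
    d=grab(n,f"pics/{n}1.png"); print(n,d["vertical_fov"],d["cx"],d["cy"],np.round(d["pose"],3).tolist())
s=robot.read_state();print(s["eef_pos"],s["tcp_rot"],s["time_s"],s["contact_force"],s["finger_gap"])
E
```

```text
scene 46.054629748416545 317.7108951888421 204.0778757260134 [[0.313, 0.72, -0.62, 1.366], [0.95, -0.241, 0.2, -0.27], [-0.005, -0.651, -0.759, 1.175], [0.0, 0.0, 0.0, 1.0]]
top 48.56175296610037 315.5558801803787 200.93419110692395 [[0.001, -0.996, 0.093, 0.408], [-1.0, -0.001, 0.004, -0.011], [-0.004, -0.093, -0.996, 1.218], [0.0, 0.0, 0.0, 1.0]]
[ 0.1489929  -0.50319163  0.24179379] [[ 9.58873487e-01  2.83833807e-01 -7.98858385e-05]
 [ 2.83833707e-01 -9.58872826e-01  1.15329519e-03]
 [ 2.50743804e-04 -1.12853847e-03 -9.99999332e-01]] 0.1 [-0.06842676  0.46829225  0.42409942] 0.999005649498298
```

View pics/scene1.png

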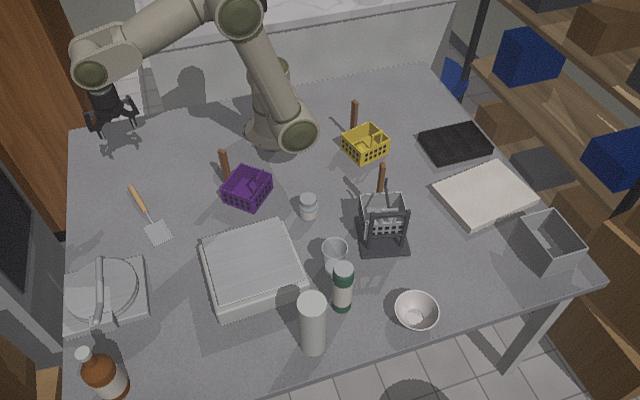

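View pics/top1.png

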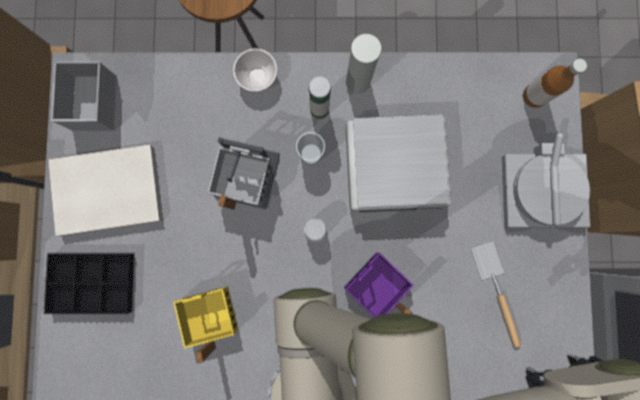

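The scene shows the steel basket on its stand near (382,215), with the grip top at (382,165) and the scale at (252,268). In the top view the basket is at (240,178), the grip at (226,200) and the scale at (398,160). I'll zoom in on both next.

```bash
python3 - <<'E'
import cv2,numpy as np
a=cv2.imread('pics/scene1.png')[150:265,340:425];b=cv2.imread('pics/top1.png')[130:220,195:285]
a=cv2.resize(a,None,fx=5,fy=5,interpolation=cv2.INTER_CUBIC);b=cv2.resize(b,None,fx=4,fy=4,interpolation=cv2.INTER_CUBIC)
o=np.zeros((max(a.shape[0],b.shape[0]),a.shape[1]+b.shape[1],3),np.uint8);o[:a.shape[0],:a.shape[1]]=a;o[:b.shape[0],a.shape[1]:]=b
print(o.shape,a.shape);cv2.imwrite('pics/z1.png',o)
from h import *
for n in('scene','top'):
    im=cv2.imread(f'pics/{n}1.png');h=cv2.cvtColor(im,cv2.COLOR_BGR2HSV)
    m=cv2.inRange(h,(3,90,40),(18,255,200));k,l,s,c=cv2.connectedComponentsWithStats(m)
    print(n,[(s[i].tolist(),c[i].round(1).tolist()) for i in range(1,k) if 15<s[i,4]<800])
E
```

```text
(575, 785, 3) (575, 425, 3)
scene [([618, 71, 7, 11, 18], [621.7, 76.1]), ([620, 99, 12, 10, 22], [625.8, 104.2]), ([352, 100, 6, 28, 80], [355.3, 112.3]), ([91, 115, 5, 10, 27], [93.4, 119.5]), ([479, 119, 7, 9, 18], [482.1, 123.7]), ([218, 149, 12, 31, 193], [224.0, 162.9]), ([378, 162, 8, 30, 127], [381.5, 176.3]), ([129, 185, 19, 26, 52], [136.2, 194.7]), ([559, 210, 10, 8, 19], [563.5, 213.5]), ([568, 303, 7, 8, 17], [570.8, 306.9]), ([556, 337, 11, 13, 27], [561.7, 344.4]), ([112, 379, 18, 21, 87], [123.7, 392.0])]
top [([542, 66, 32, 29, 686], [557.0, 79.9]), ([524, 90, 14, 17, 58], [528.0, 100.3]), ([219, 196, 16, 12, 128], [225.9, 201.9]), ([0, 202, 20, 59, 544], [8.4, 228.8]), ([498, 295, 22, 52, 224], [508.7, 321.2]), ([397, 304, 14, 10, 68], [403.3, 309.0]), ([196, 342, 19, 20, 188], [204.3, 351.4]), ([0, 386, 8, 14, 51], [2.8, 393.2])]
```

View pics/z1.png

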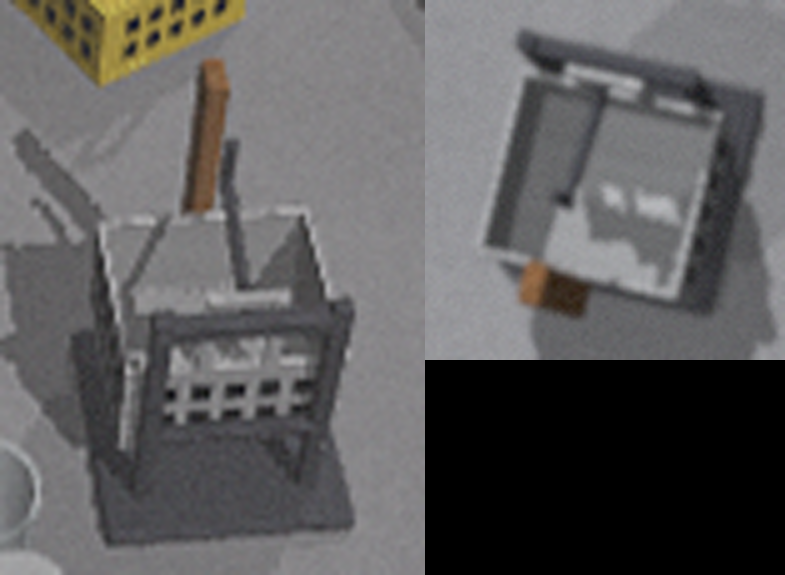

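The zoom shows the grip's top face at crop (213,68) in scene and (535,284) in top. The hook tip is at (230,142) and about (563,200), and the rim corners are clear. I'll triangulate these.

```bash
python3 - <<'E'
from h import *
S=dict(np.load('pics/scene1.npz'));T=dict(np.load('pics/top1.npz'))
sc=lambda x,y:(340+(x+.5)/5-.5,150+(y+.5)/5-.5); tc=lambda x,y:(195+(x-425+.5)/4-.5,130+(y+.5)/4-.5)
R={}
for n,a,b in [('griptop',(213,68),(535,284)),('F+y',(303,208),(485,247)),('F-y',(100,222),(683,297)),('tip',(231,142),(562,200)),('frame+y',(347,308),(522,36))]:
    p,e=tri(S,sc(*a),T,tc(*b));R[n]=p;print(n,p.round(4),round(e,4))
for n,q in [('F+y',(485,247)),('B+y',(527,80)),('B-y',(722,112)),('F-y',(683,297))]:
    R[n+'p']=plane(T,*tc(*q),.12);print(n,R[n+'p'].round(4))
f=((R['B+yp']-R['F+yp'])+(R['B-yp']-R['F-yp']));g=((R['F+yp']-R['F-yp'])+(R['B+yp']-R['B-yp']))
print('x dir',np.degrees(np.arctan2(f[1],f[0])),np.linalg.norm(f)/2,'y dir-90',np.degrees(np.arctan2(g[1],g[0]))-90,np.linalg.norm(g)/2)
c=sum(R[k] for k in('F+yp','B+yp','B-yp','F-yp'))/4;print('c',c)
# scale: bright contour in both
for n,d in(('top',T),('scene',S)):
    g=cv2.cvtColor(d['image'],cv2.COLOR_RGB2GRAY);
    print(n,plane(T,398,160,.105))
for q in [(348,124),(445,116),(449,208),(356,210)]:print(plane(T,*q,.105).round(3))
for q in [(200,245),(291,219),(308,277),(212,302)]:print(plane(S,*q,.105).round(3))
a,b=cv2.imread('pics/scene1.png')[205:330,185:365],cv2.imread('pics/top1.png')[105:220,335:460]
a=cv2.resize(a,None,fx=2.5,fy=2.5,interpolation=2);b=cv2.resize(b,None,fx=2.5,fy=2.5,interpolation=2)
o=np.zeros((320,800,3),np.uint8);o[:a.shape[0],:a.shape[1]]=a;o[:b.shape[0],460:460+b.shape[1]]=b;cv2.imwrite('pics/z2.png',o)
E
```

```text
griptop [0.5015 0.2041 0.225 ] 0.0013
F+y [0.5347 0.2591 0.1205] 0.0029
F-y [0.5043 0.1374 0.1185] 0.0071
tip [0.551  0.1931 0.2158] 0.0043
frame+y [0.6548 0.2243 0.1767] 0.0007
F+y [0.5344 0.2577 0.12  ]
B+y [0.6401 0.2337 0.12  ]
B-y [0.6197 0.1107 0.12  ]
F-y [0.5031 0.1338 0.12  ]
x dir -11.940189657138362 0.11366331891652269 y dir-90 -11.80919022781238 0.12614973843745836
c [0.5743354  0.18398898 0.12      ]
top [ 0.61656679 -0.21607641  0.105     ]
scene [ 0.61656679 -0.21607641  0.105     ]
[ 0.71  -0.09   0.105]
[ 0.731 -0.338  0.105]
[ 0.494 -0.342  0.105]
[ 0.489 -0.108  0.105]
[ 0.53  -0.347  0.105]
[ 0.521 -0.08   0.105]
[ 0.725 -0.092  0.105]
[ 0.718 -0.346  0.105]
```

View pics/z2.png

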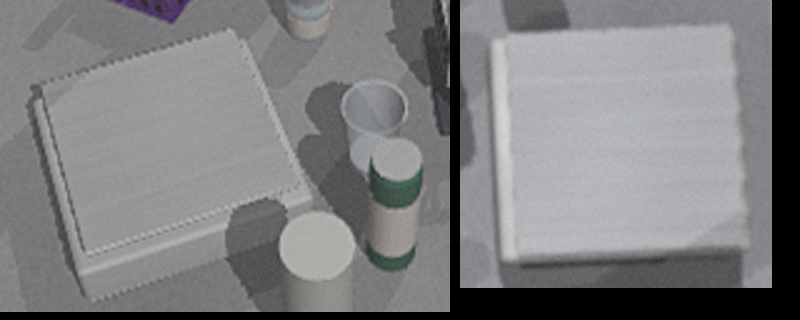

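The plate's outline is clear in both views. I get scene crop corners (40,85), (232,32), (300,188), (88,250) and top crop corners (507,38), (730,27), (746,245), (515,252). The grip top triangulates to z = 0.225, which matches the text, and the hook tip to about 0.216. I'll approach the grip now.

Call:
send_rows(
  rows=[
    {"delta_pos":[0.02,0.04,0.03],"rot":[0,0,0],"grip":1},
    {"delta_pos":[0.03,0.06,0.06],"rot":[0,0,0],"grip":1},
    {"delta_pos":[0.04,0.08,0.09],"rot":[0,0,0],"grip":1},
    {"delta_pos":[0.05,0.1,0.09],"rot":[0,0,-0.08],"grip":1},
    {"delta_pos":[0.06,0.13,0.09],"rot":[0,0,-0.12],"grip":1},
  ],
)

```text
time_s: 0.52
eef_pos: [0.2095, -0.3733, 0.3337]
tcp_rot: [[0.987, 0.163, 0.001], [0.163, -0.987, -0.003], [0.0, 0.003, -1.0]]
contact_force: [0.6, 1.1, -0.1]
finger_gap: 1.002
```

Call:
send_rows(
  rows=[
    {"delta_pos":[0.018,0.036,0],"rot":[0,0,-0.025],"grip":1},
    {"delta_pos":[0.036,0.072,0],"rot":[0,0,-0.05],"grip":1},
    {"delta_pos":[0.054,0.108,0],"rot":[0,0,-0.075],"grip":1},
    {"delta_pos":[0.072,0.144,0],"rot":[0,0,-0.1],"grip":1},
    {"delta_pos":[0.09,0.18,0],"rot":[0,0,-0.125],"grip":1},
  ],
)

```text
time_s: 0.93
eef_pos: [0.2992, -0.1915, 0.3322]
tcp_rot: [[0.999, 0.041, 0.0], [0.041, -0.999, 0.0], [0.0, -0.0, -1.0]]
contact_force: [1.3, -0.3, 0.2]
finger_gap: 0.998
```

Call:
send_rows(
  rows=[
    {"delta_pos":[0.018,0.036,0],"rot":[0,0,-0.025],"grip":1},
    {"delta_pos":[0.036,0.072,0],"rot":[0,0,-0.05],"grip":1},
    {"delta_pos":[0.054,0.108,0],"rot":[0,0,-0.075],"grip":1},
    {"delta_pos":[0.072,0.144,0],"rot":[0,0,-0.1],"grip":1},
    {"delta_pos":[0.09,0.18,0],"rot":[0,0,-0.125],"grip":1},
  ],
)

```text
time_s: 1.35
eef_pos: [0.3893, -0.0112, 0.3323]
tcp_rot: [[0.997, -0.083, 0.0], [-0.083, -0.997, -0.0], [0.0, 0.0, -1.0]]
contact_force: [1.2, -1.5, 0.9]
finger_gap: 1.003
```

Call:
send_rows(
  rows=[
    {"delta_pos":[0.018,0.036,0],"rot":[0,0,-0.025],"grip":1},
    {"delta_pos":[0.036,0.072,0],"rot":[0,0,-0.05],"grip":1},
    {"delta_pos":[0.054,0.108,0],"rot":[0,0,-0.075],"grip":1},
    {"delta_pos":[0.072,0.144,0],"rot":[0,0,-0.1],"grip":1},
    {"delta_pos":[0.09,0.17,0],"rot":[0,0,-0.125],"grip":1},
  ],
)

```text
time_s: 1.77
eef_pos: [0.4792, 0.1597, 0.3319]
tcp_rot: [[0.979, -0.205, -0.001], [-0.205, -0.979, 0.0], [-0.001, -0.0, -1.0]]
contact_force: [0.5, -1.6, 0.4]
finger_gap: 1.003
```

```bash
python3 - <<'E'
from h import *
S=dict(np.load('pics/scene1.npz'));T=dict(np.load('pics/top1.npz'))
a=[(40,85),(232,32),(300,188),(88,250)];b=[(515,252),(507,38),(730,27),(746,245)]
A=[plane(S,185+x/2.5-.3,205+y/2.5-.3,.105) for x,y in a];B=[plane(T,335+(x-460)/2.5-.3,105+y/2.5-.3,.105) for x,y in b]
print(np.round(A,3),np.mean(A,0));print(np.round(B,3),np.mean(B,0))
ai=[(185+x/2.5-.3,205+y/2.5-.3) for x,y in a];bi=[(335+(x-460)/2.5-.3,105+y/2.5-.3) for x,y in b]
for p,q in [(0,3),(1,0),(2,1),(3,2)]:
    r=tri(S,ai[p],T,bi[q]);print(r[0].round(3),round(r[1],3))
s=robot.read_state();print(s["eef_pos"],s["tcp_rot"].round(3) if hasattr(s["tcp_rot"],'round') else s["tcp_rot"],s["time_s"],s["joint_positions"],s["contact_force"])
E
```

```text
[[ 0.509 -0.341  0.105]
 [ 0.504 -0.116  0.105]
 [ 0.731 -0.103  0.105]
 [ 0.732 -0.328  0.105]] [ 0.61896181 -0.22201843  0.105     ]
[[ 0.5   -0.11   0.105]
 [ 0.721 -0.104  0.105]
 [ 0.732 -0.333  0.105]
 [ 0.508 -0.343  0.105]] [ 0.61527379 -0.22235072  0.105     ]
[ 0.508 -0.342  0.104] 0.002
[ 0.5   -0.113  0.1  ] 0.004
[ 0.724 -0.103  0.095] 0.004
[ 0.732 -0.33   0.106] 0.004
[0.47915968 0.15965024 0.3319315 ] [[ 0.979 -0.205 -0.001]
 [-0.205 -0.979  0.   ]
 [-0.001 -0.    -1.   ]] 1.7667 [8.90811250e-02 2.19993570e-01 1.38707793e+00 3.66825157e-04
 1.53509224e+00 1.86637020e+00] [ 0.54600796 -1.58930945  0.36933557]
```

Call:
send_rows(
  rows=[
    {"delta_pos":[0.012,0.022,0],"rot":[0,0,0],"grip":1},
    {"delta_pos":[0.0225,0.044,-0.02],"rot":[0,0,0],"grip":1},
    {"delta_pos":[0.0225,0.044,-0.05],"rot":[0,0,0],"grip":1},
    {"delta_pos":[0.0225,0.044,-0.08],"rot":[0,0,0],"grip":1},
    {"delta_pos":[0.0225,0.044,-0.09],"rot":[0,0,0],"grip":1},
  ],
)

```text
time_s: 2.18
eef_pos: [0.4999, 0.2006, 0.2378]
tcp_rot: [[0.979, -0.205, -0.007], [-0.205, -0.979, -0.001], [-0.007, 0.003, -1.0]]
contact_force: [-0.1, -0.1, -0.5]
finger_gap: 1.002
```

Call:
send_rows(
  rows=[
    {"delta_pos":[0,0,-0.02],"rot":[0,0,0],"grip":1},
    {"delta_pos":[0,0,-0.04],"rot":[0,0,0],"grip":0.7},
    {"delta_pos":[0,0,-0.05],"rot":[0,0,0],"grip":0.45},
    {"delta_pos":[0,0,-0.05],"rot":[0,0,0],"grip":0.35},
    {"delta_pos":[0,0,-0.05],"rot":[0,0,0],"grip":0.35},
  ],
)

```text
time_s: 2.6
eef_pos: [0.5018, 0.2005, 0.1932]
tcp_rot: [[0.979, -0.206, 0.001], [-0.206, -0.979, 0.0], [0.001, -0.0, -1.0]]
contact_force: [-0.2, -0.0, 0.7]
finger_gap: 0.45
```

```bash
python3 - <<'E'
from h import *
a=grab('scene','pics/s2.png')["image"][130:230,330:450,::-1];b=grab('top','pics/t2.png')["image"][120:240,165:285,::-1]
cv2.imwrite('pics/z3.png',np.hstack([cv2.resize(a,(400,333),interpolation=2),cv2.resize(b,(333,333),interpolation=2)]))
E
```

```text
(no output)
```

View pics/z3.png

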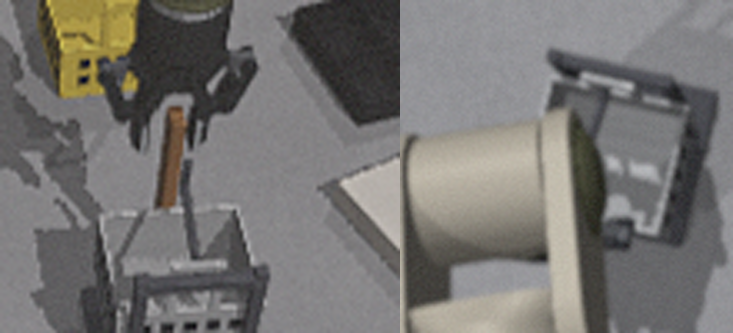

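In the scene view the fingers straddle the grip, centred (crop 140 and 205, with the grip at about 175). I'll close on it and watch the side force.

Call:
send_rows(
  rows=[
    {"delta_pos":[0,0,0],"rot":[0,0,0],"grip":0.3},
    {"delta_pos":[0,0,0],"rot":[0,0,0],"grip":0.25},
    {"delta_pos":[0,0,0],"rot":[0,0,0],"grip":0.22},
    {"delta_pos":[0,0,0],"rot":[0,0,0],"grip":0.2},
    {"delta_pos":[0,0,0],"rot":[0,0,0],"grip":0.18},
  ],
  squeeze=20,
)

```text
time_s: 3.12
eef_pos: [0.5015, 0.2007, 0.1925]
tcp_rot: [[0.979, -0.206, 0.0], [-0.206, -0.979, 0.0], [0.0, -0.0, -1.0]]
contact_force: [0.0, 1.1, -0.1]
finger_gap: 0.178
```

Call:
send_rows(
  rows=[
    {"delta_pos":[0,0,0],"rot":[0,0,0],"grip":0.15},
    {"delta_pos":[0,0,0],"rot":[0,0,0],"grip":0.1},
    {"delta_pos":[0,0,0],"rot":[0,0,0],"grip":0.05},
    {"delta_pos":[0,0,0],"rot":[0,0,0],"grip":0},
    {"delta_pos":[0,0,0],"rot":[0,0,0],"grip":0},
  ],
)

```text
time_s: 3.53
eef_pos: [0.5014, 0.2006, 0.1923]
tcp_rot: [[0.979, -0.206, -0.0], [-0.206, -0.979, 0.0], [-0.0, 0.0, -1.0]]
contact_force: [-2.1, -0.0, 2.0]
finger_gap: 0.16
```

Call:
send_rows(
  rows=[
    {"delta_pos":[0,0,0],"rot":[0,0,0],"grip":0},
    {"delta_pos":[0,0,0],"rot":[0,0,0],"grip":0},
    {"delta_pos":[0,0,0.002],"rot":[0,0,0],"grip":0},
    {"delta_pos":[0,0,0.004],"rot":[0,0,0],"grip":0},
    {"delta_pos":[0,0,0.006],"rot":[0,0,0],"grip":0},
  ],
  squeeze=110,
)

```text
time_s: 3.95
eef_pos: [0.5014, 0.2004, 0.198]
tcp_rot: [[0.979, -0.206, -0.001], [-0.206, -0.979, -0.0], [-0.001, 0.0, -1.0]]
contact_force: [-0.0, 0.5, -3.6]
finger_gap: 0.151
```

Call:
send_rows(
  rows=[
    {"delta_pos":[0,0,0.004],"rot":[0,0,0],"grip":0},
    {"delta_pos":[0,0,0.008],"rot":[0,0,0],"grip":0},
    {"delta_pos":[0,0,0.012],"rot":[0,0,0],"grip":0},
    {"delta_pos":[0,0,0.016],"rot":[0,0,0],"grip":0},
    {"delta_pos":[0,0,0.019],"rot":[0,0,0],"grip":0},
  ],
)

```text
time_s: 4.37
eef_pos: [0.5016, 0.2006, 0.2179]
tcp_rot: [[0.979, -0.206, 0.001], [-0.206, -0.979, 0.0], [0.001, -0.0, -1.0]]
contact_force: [-1.1, 0.0, -3.3]
finger_gap: 0.15
```

```bash
python3 - <<'E'
from h import *
s=robot.read_state();print(s["contact_force"],s["torque"],s["eef_pos"])
a=grab('scene','pics/s3.png')["image"][130:260,330:450,::-1]
cv2.imwrite('pics/z4.png',cv2.resize(a,None,fx=4,fy=4,interpolation=2))
E
```

```text
[-1.08905903  0.0093647  -3.26441512] [ 0.05314138  0.25666213 -0.05989015] [0.50160817 0.20059626 0.21792037]
```

View pics/z4.png

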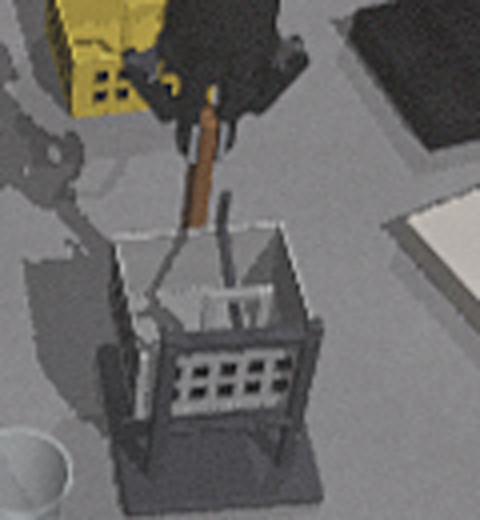

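The basket hangs level off the rod, with a weight of about 3.3 N and the rod centred in the eye. The lift is 25.5 mm. I'll draw it out at this height, which clears the rod for any bend.

Call:
send_rows(
  rows=[
    {"delta_pos":[-0.005,0.001,0],"rot":[0,0,0],"grip":0},
    {"delta_pos":[-0.01,0.0021,0],"rot":[0,0,0],"grip":0},
    {"delta_pos":[-0.015,0.0032,0],"rot":[0,0,0],"grip":0},
    {"delta_pos":[-0.02,0.0042,0],"rot":[0,0,0],"grip":0},
    {"delta_pos":[-0.025,0.0053,0],"rot":[0,0,0],"grip":0},
  ],
)

```text
time_s: 4.83
eef_pos: [0.4758, 0.206, 0.2172]
tcp_rot: [[0.979, -0.206, -0.0], [-0.206, -0.979, -0.0], [-0.0, 0.0, -1.0]]
contact_force: [-0.6, -0.0, -3.0]
finger_gap: 0.15
```

Call:
send_rows(
  rows=[
    {"delta_pos":[-0.005,0.001,0.001],"rot":[0,0,0],"grip":0},
    {"delta_pos":[-0.01,0.0021,0.002],"rot":[0,0,0],"grip":0},
    {"delta_pos":[-0.015,0.0032,0.003],"rot":[0,0,0],"grip":0},
    {"delta_pos":[-0.02,0.0042,0.004],"rot":[0,0,0],"grip":0},
    {"delta_pos":[-0.025,0.0053,0.005],"rot":[0,0,0],"grip":0},
  ],
)

```text
time_s: 5.25
eef_pos: [0.451, 0.2113, 0.2225]
tcp_rot: [[0.979, -0.206, 0.0], [-0.206, -0.979, 0.0], [0.0, -0.0, -1.0]]
contact_force: [-1.0, -0.7, -3.5]
finger_gap: 0.147
```

Call:
send_rows(
  rows=[
    {"delta_pos":[-0.001,0.0002,0.002],"rot":[0,0,0],"grip":0},
    {"delta_pos":[-0.002,0.0004,0.004],"rot":[0,0,0],"grip":0},
    {"delta_pos":[-0.003,0.0006,0.006],"rot":[0,0,0],"grip":0},
    {"delta_pos":[-0.004,0.0008,0.008],"rot":[0,0,0],"grip":0},
    {"delta_pos":[-0.005,0.001,0.009],"rot":[0,0,0],"grip":0},
  ],
)

```text
time_s: 5.67
eef_pos: [0.4466, 0.2122, 0.2316]
tcp_rot: [[0.979, -0.206, 0.0], [-0.206, -0.979, 0.0], [0.0, -0.0, -1.0]]
contact_force: [-0.7, -0.4, -3.2]
finger_gap: 0.152
```

```bash
python3 - <<'E'
from h import *
s=robot.read_state();print(s["contact_force"],s["torque"],s["eef_pos"])
a=grab('scene','pics/s4.png')["image"][110:250,330:450,::-1];b=grab('top','pics/t4.png')["image"][120:240,165:285,::-1]
cv2.imwrite('pics/z5.png',cv2.resize(a,None,fx=4,fy=4,interpolation=2))
E
```

```text
[-0.69717215 -0.44373057 -3.20129614] [0.03636781 0.20724562 0.05038259] [0.44662336 0.21218059 0.23162191]
```

View pics/z5.png

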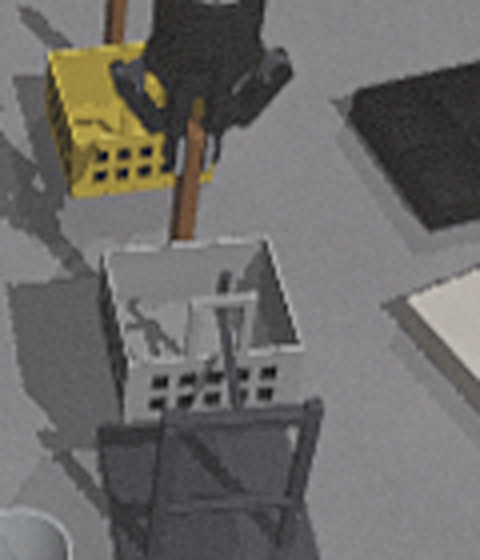

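The eye has travelled 56 mm at a lift of 39 mm, with no contact and the tip still ahead of the bar. I'll start feeling outward in small steps.

Call:
send_rows(
  rows=[
    {"delta_pos":[-0.0015,0.0003,0.001],"rot":[0,0,0],"grip":0},
    {"delta_pos":[-0.003,0.0006,0.002],"rot":[0,0,0],"grip":0},
    {"delta_pos":[-0.0045,0.0009,0.003],"rot":[0,0,0],"grip":0},
    {"delta_pos":[-0.006,0.0012,0.003],"rot":[0,0,0],"grip":0},
    {"delta_pos":[-0.007,0.0015,0.003],"rot":[0,0,0],"grip":0},
  ],
)

```text
time_s: 6.18
eef_pos: [0.4393, 0.2137, 0.2343]
tcp_rot: [[0.979, -0.206, 0.0], [-0.206, -0.979, 0.0], [-0.0, -0.0, -1.0]]
contact_force: [-0.2, 0.2, -3.1]
finger_gap: 0.15
```

Call:
send_rows(
  rows=[
    {"delta_pos":[-0.0008,0.0002,0],"rot":[0,0,0],"grip":0},
    {"delta_pos":[-0.0016,0.0003,0],"rot":[0,0,0],"grip":0},
    {"delta_pos":[-0.0024,0.0005,0],"rot":[0,0,0],"grip":0},
    {"delta_pos":[-0.003,0.0006,0],"rot":[0,0,0],"grip":0},
    {"delta_pos":[-0.003,0.0006,0],"rot":[0,0,0],"grip":0},
  ],
)

```text
time_s: 6.6
eef_pos: [0.4364, 0.2143, 0.2343]
tcp_rot: [[0.979, -0.206, -0.0], [-0.206, -0.979, 0.0], [-0.0, 0.0, -1.0]]
contact_force: [-0.5, -0.9, -4.2]
finger_gap: 0.15
```

Travel is 66.5 mm and still free (±1 N noise). I'll carry on gently.

Call:
send_rows(
  rows=[
    {"delta_pos":[-0.0006,0.0001,0],"rot":[0,0,0],"grip":0},
    {"delta_pos":[-0.0012,0.0002,0],"rot":[0,0,0],"grip":0},
    {"delta_pos":[-0.0018,0.0004,0],"rot":[0,0,0],"grip":0},
    {"delta_pos":[-0.0024,0.0005,0],"rot":[0,0,0],"grip":0},
    {"delta_pos":[-0.003,0.0006,0],"rot":[0,0,0],"grip":0},
  ],
)

```text
time_s: 7.02
eef_pos: [0.4335, 0.2149, 0.2343]
tcp_rot: [[0.979, -0.206, 0.0], [-0.206, -0.979, 0.0], [0.0, -0.0, -1.0]]
contact_force: [-0.2, 0.4, -2.3]
finger_gap: 0.145
```

Call:
send_rows(
  rows=[
    {"delta_pos":[-0.0006,0.0001,0],"rot":[0,0,0],"grip":0},
    {"delta_pos":[-0.0012,0.0002,0],"rot":[0,0,0],"grip":0},
    {"delta_pos":[-0.0018,0.0004,0],"rot":[0,0,0],"grip":0},
    {"delta_pos":[-0.0024,0.0005,0],"rot":[0,0,0],"grip":0},
    {"delta_pos":[-0.003,0.0006,0],"rot":[0,0,0],"grip":0},
  ],
)

```text
time_s: 7.43
eef_pos: [0.4318, 0.2152, 0.2344]
tcp_rot: [[0.979, -0.206, 0.004], [-0.206, -0.979, -0.0], [0.004, -0.0, -1.0]]
contact_force: [11.8, -2.0, -7.7]
finger_gap: 0.15
```

```bash
python3 - <<'E'
from h import *
s=robot.read_state();print(s["contact_force"],s["torque"],s["eef_pos"])
E
```

```text
[11.84906394 -1.95542802 -7.74101724] [-0.16829698 -1.39550102  0.03600398] [0.43182859 0.21517887 0.23439716]
```

Call:
send_rows(
  rows=[
    {"delta_pos":[0.0012,-0.0002,0],"rot":[0,0,0],"grip":0},
    {"delta_pos":[0.0025,-0.0005,0],"rot":[0,0,0],"grip":0},
    {"delta_pos":[0.003,-0.0006,0],"rot":[0,0,0],"grip":0},
    {"delta_pos":[0.003,-0.0006,0],"rot":[0,0,0],"grip":0},
    {"delta_pos":[0.003,-0.0006,0],"rot":[0,0,0],"grip":0},
  ],
)

```text
time_s: 7.85
eef_pos: [0.4334, 0.2149, 0.2343]
tcp_rot: [[0.979, -0.206, -0.0], [-0.206, -0.979, 0.0], [-0.0, 0.0, -1.0]]
contact_force: [0.9, -0.5, -2.9]
finger_gap: 0.147
```

```bash
python3 - <<'E'
from h import *
s=robot.read_state();print(s["contact_force"],s["torque"],s["eef_pos"])
E
```

```text
[ 0.9441845  -0.49694709 -2.90190817] [0.04704452 0.21499748 0.03169624] [0.43335647 0.21492891 0.23425265]
```

Contact at travel 74.5 mm, about 12 N. Before choosing up or down, I'll check the bend by projecting the predicted tip top for each angle against the tip pixels I've already measured.

```bash
python3 - <<'E'
from h import *
def proj(d,p):
    f=200/np.tan(np.radians(float(d["vertical_fov"]))/2);q=np.linalg.inv(d["pose"])@np.r_[p,1]
    return np.array([d["cx"]+f*q[0]/q[2],d["cy"]+f*q[1]/q[2]])
S=dict(np.load('pics/scene1.npz'));T=dict(np.load('pics/top1.npz'))
X=np.array([.979,-.206]);c=np.array([.5729,.1855]); print('check frame top z?')
for a in range(2,24,3):
    r=np.radians(a);t=np.radians(72+a);D=18+70*np.cos(r)+28*np.cos(t);z=166+70*np.sin(r)+28*np.sin(t)
    p=np.r_[c+X*(62.5-D)/1000,(z+3)/1000]; print(a,round(D,1),round(z+4,1),proj(S,p).round(1),proj(T,p).round(1))
print('obs S (386.2,178.5) T (229.1,179.9)')
g=np.r_[np.array([.5015,.2005]),.225];print('grip top',proj(S,g).round(1),proj(T,g).round(1),'obs S(382.6,163.2) T(222.1,200.6)')
E
```

```text
check frame top z?
2 95.7 199.4 [382.7 179.9] [229.7 184.9]
5 94.0 203.4 [382.9 179.3] [229.5 184. ]
8 92.2 207.3 [383.2 178.9] [229.4 183. ]
11 90.1 211.1 [383.5 178.4] [229.2 181.9]
14 87.9 214.9 [383.8 178.1] [229.1 180.7]
17 85.4 218.5 [384.1 177.8] [229.1 179.5]
20 82.8 221.9 [384.4 177.7] [229.  178.1]
23 80.0 225.2 [384.7 177.6] [229.  176.7]
obs S (386.2,178.5) T (229.1,179.9)
grip top [380.8 163.5] [223.4 200.5] obs S(382.6,163.2) T(222.1,200.6)
```

The top view gives a bend of about 11–17°, so the free window is roughly a lift of 45–50 mm. At 42 mm the bar was catching on the tip. I'll raise 4 mm and try again.

Call:
send_rows(
  rows=[
    {"delta_pos":[0,0,0.002],"rot":[0,0,0],"grip":0},
    {"delta_pos":[0,0,0.004],"rot":[0,0,0],"grip":0},
    {"delta_pos":[0,0,0.004],"rot":[0,0,0],"grip":0},
    {"delta_pos":[-0.001,0.0002,0.004],"rot":[0,0,0],"grip":0},
    {"delta_pos":[-0.0022,0.0005,0.004],"rot":[0,0,0],"grip":0},
  ],
)

```text
time_s: 8.27
eef_pos: [0.4316, 0.2153, 0.2384]
tcp_rot: [[0.979, -0.206, 0.001], [-0.206, -0.979, -0.0], [0.001, -0.0, -1.0]]
contact_force: [6.8, -1.8, -4.5]
finger_gap: 0.153
```

Call:
send_rows(
  rows=[
    {"delta_pos":[0.0015,-0.0003,0],"rot":[0,0,0],"grip":0},
    {"delta_pos":[0.0015,-0.0003,0.001],"rot":[0,0,0],"grip":0},
    {"delta_pos":[0.0015,-0.0003,0.002],"rot":[0,0,0],"grip":0},
    {"delta_pos":[0.0005,-0.0001,0.002],"rot":[0,0,0],"grip":0},
    {"delta_pos":[-0.0003,0.0001,0.002],"rot":[0,0,0],"grip":0},
  ],
)

```text
time_s: 8.68
eef_pos: [0.431, 0.2155, 0.2404]
tcp_rot: [[0.979, -0.206, 0.0], [-0.206, -0.979, 0.0], [0.0, -0.0, -1.0]]
contact_force: [2.3, -1.4, -3.3]
finger_gap: 0.154
```

```bash
python3 - <<'E'
from h import *
s=robot.read_state();print(s["contact_force"],s["torque"],s["eef_pos"])
E
```

```text
[ 2.29741205 -1.36678105 -3.27566198] [-0.00851651 -0.07793583  0.04189267] [0.43101701 0.21549097 0.24038157]
```

Call:
send_rows(
  rows=[
    {"delta_pos":[-0.0004,0.0001,0],"rot":[0,0,0],"grip":0},
    {"delta_pos":[-0.0008,0.0002,0],"rot":[0,0,0],"grip":0},
    {"delta_pos":[-0.0012,0.0003,0],"rot":[0,0,0],"grip":0},
    {"delta_pos":[-0.0015,0.0003,0],"rot":[0,0,0],"grip":0},
    {"delta_pos":[-0.0015,0.0003,0],"rot":[0,0,0],"grip":0},
  ],
)

```text
time_s: 9.1
eef_pos: [0.4298, 0.2158, 0.2406]
tcp_rot: [[0.979, -0.206, 0.001], [-0.206, -0.979, 0.0], [0.001, -0.0, -1.0]]
contact_force: [0.6, -0.3, -1.6]
finger_gap: 0.15
```

```bash
python3 - <<'E'
from h import *
s=robot.read_state();print(s["contact_force"],s["torque"],s["eef_pos"])
E
```

```text
[ 0.61805426 -0.30798698 -1.6234806 ] [-0.11844162 -0.37319193  0.0137419 ] [0.42975146 0.21581095 0.24058916]
```

The force now pushes up, with the bar riding on the tip's round top. I'll raise a little more and pull.

Call:
send_rows(
  rows=[
    {"delta_pos":[0,0,0.001],"rot":[0,0,0],"grip":0},
    {"delta_pos":[0,0,0.0018],"rot":[0,0,0],"grip":0},
    {"delta_pos":[-0.0005,0.0001,0.0018],"rot":[0,0,0],"grip":0},
    {"delta_pos":[-0.001,0.0002,0.0018],"rot":[0,0,0],"grip":0},
    {"delta_pos":[-0.0015,0.0003,0.0018],"rot":[0,0,0],"grip":0},
  ],
)

```text
time_s: 9.52
eef_pos: [0.4278, 0.2161, 0.242]
tcp_rot: [[0.979, -0.206, -0.0], [-0.206, -0.979, -0.0], [-0.0, 0.0, -1.0]]
contact_force: [1.2, -0.2, -2.2]
finger_gap: 0.149
```

```bash
python3 - <<'E'
from h import *
s=robot.read_state();print(s["contact_force"],s["torque"],s["eef_pos"])
E
```

```text
[ 1.17514312 -0.19182841 -2.18404635] [0.02863859 0.05939875 0.01045377] [0.42784627 0.21610284 0.24204214]
```

Call:
send_rows(
  rows=[
    {"delta_pos":[0,0,0.0007],"rot":[0,0,0],"grip":0},
    {"delta_pos":[-0.0006,0.0001,0.0007],"rot":[0,0,0],"grip":0},
    {"delta_pos":[-0.0012,0.0002,0.0007],"rot":[0,0,0],"grip":0},
    {"delta_pos":[-0.0018,0.0004,0.0007],"rot":[0,0,0],"grip":0},
    {"delta_pos":[-0.0024,0.0005,0.0007],"rot":[0,0,0],"grip":0},
  ],
)

```text
time_s: 9.93
eef_pos: [0.4255, 0.2166, 0.2427]
tcp_rot: [[0.979, -0.206, -0.0], [-0.206, -0.979, -0.0], [-0.0, 0.0, -1.0]]
contact_force: [-0.0, -0.2, -3.0]
finger_gap: 0.149
```

```bash
python3 - <<'E'
from h import *
s=robot.read_state();print(s["contact_force"],s["torque"],s["eef_pos"])
E
```

```text
[-0.01037467 -0.16793084 -3.04767161] [0.03645588 0.19704237 0.00666328] [0.4254506  0.21659521 0.24270527]
```

Call:
send_rows(
  rows=[
    {"delta_pos":[-0.0006,0.0001,0],"rot":[0,0,0],"grip":0},
    {"delta_pos":[-0.0012,0.0002,0],"rot":[0,0,0],"grip":0},
    {"delta_pos":[-0.0018,0.0004,0],"rot":[0,0,0],"grip":0},
    {"delta_pos":[-0.0024,0.0005,0],"rot":[0,0,0],"grip":0},
    {"delta_pos":[-0.003,0.0006,0],"rot":[0,0,0],"grip":0},
  ],
)

```text
time_s: 10.35
eef_pos: [0.4226, 0.2172, 0.2428]
tcp_rot: [[0.979, -0.206, 0.0], [-0.206, -0.979, -0.0], [0.0, 0.0, -1.0]]
contact_force: [-0.1, -0.3, -3.2]
finger_gap: 0.149
```

```bash
python3 - <<'E'
from h import *
s=robot.read_state();print(s["contact_force"],s["torque"],s["eef_pos"])
E
```

```text
[-0.1424776  -0.29152882 -3.16788899] [ 0.03715839  0.2460515  -0.01764349] [0.42256013 0.21719407 0.24280736]
```

Free, so I'll continue.

Call:
send_rows(
  rows=[
    {"delta_pos":[-0.0006,0.0001,0],"rot":[0,0,0],"grip":0},
    {"delta_pos":[-0.0012,0.0002,0],"rot":[0,0,0],"grip":0},
    {"delta_pos":[-0.0018,0.0004,0],"rot":[0,0,0],"grip":0},
    {"delta_pos":[-0.0024,0.0005,0],"rot":[0,0,0],"grip":0},
    {"delta_pos":[-0.003,0.0006,0],"rot":[0,0,0],"grip":0},
  ],
)

```text
time_s: 10.77
eef_pos: [0.4195, 0.2178, 0.2428]
tcp_rot: [[0.979, -0.206, -0.0], [-0.206, -0.979, 0.0], [-0.0, 0.0, -1.0]]
contact_force: [0.3, 0.6, -3.3]
finger_gap: 0.145
```

Call:
send_rows(
  rows=[
    {"delta_pos":[-0.0006,0.0001,0],"rot":[0,0,0],"grip":0},
    {"delta_pos":[-0.0012,0.0002,0],"rot":[0,0,0],"grip":0},
    {"delta_pos":[-0.0018,0.0004,0],"rot":[0,0,0],"grip":0},
    {"delta_pos":[-0.0024,0.0005,0],"rot":[0,0,0],"grip":0},
    {"delta_pos":[-0.003,0.0006,0],"rot":[0,0,0],"grip":0},
  ],
)

```text
time_s: 11.18
eef_pos: [0.4165, 0.2184, 0.2428]
tcp_rot: [[0.979, -0.206, 0.0], [-0.206, -0.979, 0.0], [0.0, -0.0, -1.0]]
contact_force: [-0.2, -0.6, -3.3]
finger_gap: 0.149
```

```bash
python3 - <<'E'
from h import *
s=robot.read_state();print(s["contact_force"],s["torque"],s["eef_pos"])
E
```

```text
[-0.23293344 -0.64853063 -3.26784852] [0.10364171 0.24101222 0.01918575] [0.41654665 0.21840779 0.24280249]
```

Call:
send_rows(
  rows=[
    {"delta_pos":[-0.0008,0.0002,0],"rot":[0,0,0],"grip":0},
    {"delta_pos":[-0.0016,0.0003,0],"rot":[0,0,0],"grip":0},
    {"delta_pos":[-0.0024,0.0005,0],"rot":[0,0,0],"grip":0},
    {"delta_pos":[-0.0032,0.0007,0],"rot":[0,0,0],"grip":0},
    {"delta_pos":[-0.004,0.0008,0],"rot":[0,0,0],"grip":0},
  ],
)

```text
time_s: 11.6
eef_pos: [0.4125, 0.2192, 0.2428]
tcp_rot: [[0.979, -0.206, -0.0], [-0.206, -0.979, 0.0], [-0.0, -0.0, -1.0]]
contact_force: [-0.2, -0.0, -3.3]
finger_gap: 0.15
```

Call:
send_rows(
  rows=[
    {"delta_pos":[-0.0008,0.0002,0],"rot":[0,0,0],"grip":0},
    {"delta_pos":[-0.0016,0.0003,0],"rot":[0,0,0],"grip":0},
    {"delta_pos":[-0.0024,0.0005,0],"rot":[0,0,0],"grip":0},
    {"delta_pos":[-0.0032,0.0007,0],"rot":[0,0,0],"grip":0},
    {"delta_pos":[-0.004,0.0008,0],"rot":[0,0,0],"grip":0},
  ],
)

```text
time_s: 12.02
eef_pos: [0.4085, 0.22, 0.2428]
tcp_rot: [[0.979, -0.206, 0.0], [-0.206, -0.979, 0.0], [0.0, -0.0, -1.0]]
contact_force: [-0.1, -0.7, -2.9]
finger_gap: 0.149
```

Call:
send_rows(
  rows=[
    {"delta_pos":[-0.0008,0.0002,0],"rot":[0,0,0],"grip":0},
    {"delta_pos":[-0.0016,0.0003,0],"rot":[0,0,0],"grip":0},
    {"delta_pos":[-0.0024,0.0005,0],"rot":[0,0,0],"grip":0},
    {"delta_pos":[-0.0032,0.0007,0],"rot":[0,0,0],"grip":0},
    {"delta_pos":[-0.004,0.0008,0],"rot":[0,0,0],"grip":0},
  ],
)

```text
time_s: 12.43
eef_pos: [0.4045, 0.2208, 0.2428]
tcp_rot: [[0.979, -0.206, 0.0], [-0.206, -0.979, 0.0], [0.0, -0.0, -1.0]]
contact_force: [-0.3, -0.7, -3.1]
finger_gap: 0.149
```

It's past the tip with no contact, the eye about 104 mm from the frame. I'll pull clear, raise, and carry it to above the plate.

Call:
send_rows(
  rows=[
    {"delta_pos":[-0.005,0.001,0],"rot":[0,0,0],"grip":0},
    {"delta_pos":[-0.011,0.0023,0],"rot":[0,0,0],"grip":0},
    {"delta_pos":[-0.018,0.0037,0],"rot":[0,0,0],"grip":0},
    {"delta_pos":[-0.025,0.0052,0],"rot":[0,0,0],"grip":0},
    {"delta_pos":[-0.03,0.0062,0],"rot":[0,0,0],"grip":0},
  ],
)

```text
time_s: 12.85
eef_pos: [0.3735, 0.2272, 0.2428]
tcp_rot: [[0.979, -0.205, -0.0], [-0.205, -0.979, 0.0], [-0.0, -0.0, -1.0]]
contact_force: [0.1, 0.1, -2.7]
finger_gap: 0.152
```

Call:
send_rows(
  rows=[
    {"delta_pos":[0,0,0.008],"rot":[0,0,0],"grip":0},
    {"delta_pos":[0,0,0.022],"rot":[0,0,0],"grip":0},
    {"delta_pos":[0,0,0.038],"rot":[0,0,0],"grip":0},
    {"delta_pos":[0,0,0.054],"rot":[0,0,0],"grip":0},
    {"delta_pos":[0,0,0.07],"rot":[0,0,0],"grip":0},
  ],
)

```text
time_s: 13.27
eef_pos: [0.3746, 0.227, 0.3143]
tcp_rot: [[0.979, -0.206, 0.001], [-0.206, -0.979, 0.0], [0.001, -0.0, -1.0]]
contact_force: [0.1, 0.2, -2.6]
finger_gap: 0.146
```

Call:
send_rows(
  rows=[
    {"delta_pos":[0,-0.004,0.015],"rot":[0,0,0],"grip":0},
    {"delta_pos":[0,-0.012,0.03],"rot":[0,0,0],"grip":0},
    {"delta_pos":[0.004,-0.025,0.042],"rot":[0,0,0],"grip":0},
    {"delta_pos":[0.01,-0.042,0.047],"rot":[0,0,0],"grip":0},
    {"delta_pos":[0.018,-0.06,0.047],"rot":[0,0,0],"grip":0},
  ],
)

```text
time_s: 13.68
eef_pos: [0.3928, 0.1666, 0.3619]
tcp_rot: [[0.979, -0.205, 0.003], [-0.205, -0.979, 0.0], [0.003, -0.001, -1.0]]
contact_force: [-0.5, -0.3, -4.0]
finger_gap: 0.147
```

Call:
send_rows(
  rows=[
    {"delta_pos":[0.008,-0.02,0],"rot":[0,0,0],"grip":0},
    {"delta_pos":[0.016,-0.04,0],"rot":[0,0,0],"grip":0},
    {"delta_pos":[0.024,-0.06,0],"rot":[0,0,0],"grip":0},
    {"delta_pos":[0.032,-0.08,0],"rot":[0,0,0],"grip":0},
    {"delta_pos":[0.04,-0.1,0],"rot":[0,0,0],"grip":0},
  ],
)

```text
time_s: 14.1
eef_pos: [0.4328, 0.0659, 0.3605]
tcp_rot: [[0.979, -0.206, 0.001], [-0.206, -0.979, -0.0], [0.001, 0.0, -1.0]]
contact_force: [1.1, 0.4, -2.9]
finger_gap: 0.149
```

Call:
send_rows(
  rows=[
    {"delta_pos":[0.008,-0.02,0],"rot":[0,0,0],"grip":0},
    {"delta_pos":[0.016,-0.04,0],"rot":[0,0,0],"grip":0},
    {"delta_pos":[0.024,-0.06,0],"rot":[0,0,0],"grip":0},
    {"delta_pos":[0.032,-0.08,0],"rot":[0,0,0],"grip":0},
    {"delta_pos":[0.04,-0.1,0],"rot":[0,0,0],"grip":0},
  ],
)

```text
time_s: 14.52
eef_pos: [0.4729, -0.0342, 0.3605]
tcp_rot: [[0.979, -0.206, 0.001], [-0.206, -0.979, -0.0], [0.001, 0.0, -1.0]]
contact_force: [0.4, 0.0, -3.4]
finger_gap: 0.152
```

Call:
send_rows(
  rows=[
    {"delta_pos":[0.008,-0.02,0],"rot":[0,0,0],"grip":0},
    {"delta_pos":[0.016,-0.04,0],"rot":[0,0,0],"grip":0},
    {"delta_pos":[0.024,-0.06,0],"rot":[0,0,0],"grip":0},
    {"delta_pos":[0.032,-0.08,0],"rot":[0,0,0],"grip":0},
    {"delta_pos":[0.04,-0.1,0],"rot":[0,0,0],"grip":0},
  ],
)

```text
time_s: 14.93
eef_pos: [0.5128, -0.1342, 0.3604]
tcp_rot: [[0.979, -0.206, 0.0], [-0.206, -0.979, -0.001], [0.0, 0.0, -1.0]]
contact_force: [0.3, 0.1, -3.2]
finger_gap: 0.15
```

Now over to the plate centre, down to a hover about 18 mm above it, then a look at how it sits.

Call:
send_rows(
  rows=[
    {"delta_pos":[0.008,-0.018,0],"rot":[0,0,0],"grip":0},
    {"delta_pos":[0.016,-0.036,0],"rot":[0,0,0],"grip":0},
    {"delta_pos":[0.024,-0.054,0],"rot":[0,0,0],"grip":0},
    {"delta_pos":[0.03,-0.067,-0.005],"rot":[0,0,0],"grip":0},
    {"delta_pos":[0.033,-0.073,-0.015],"rot":[0,0,0],"grip":0},
  ],
)

```text
time_s: 15.35
eef_pos: [0.5462, -0.2079, 0.3454]
tcp_rot: [[0.978, -0.207, 0.002], [-0.207, -0.978, -0.002], [0.002, 0.001, -1.0]]
contact_force: [-0.3, 1.2, -2.7]
finger_gap: 0.145
```

Call:
send_rows(
  rows=[
    {"delta_pos":[0,0,-0.02],"rot":[0,0,0],"grip":0},
    {"delta_pos":[0,0,-0.04],"rot":[0,0,0],"grip":0},
    {"delta_pos":[0,0,-0.06],"rot":[0,0,0],"grip":0},
    {"delta_pos":[0,0,-0.075],"rot":[0,0,0],"grip":0},
    {"delta_pos":[0,0,-0.08],"rot":[0,0,0],"grip":0},
  ],
)

```text
time_s: 15.77
eef_pos: [0.5447, -0.2052, 0.2621]
tcp_rot: [[0.979, -0.205, -0.004], [-0.205, -0.979, 0.002], [-0.004, -0.001, -1.0]]
contact_force: [-0.2, 0.5, -3.3]
finger_gap: 0.151
```

```bash
python3 - <<'E'
from h import *
s=robot.read_state();print(s["contact_force"],s["torque"],s["eef_pos"],s["time_s"])
a=grab('scene','pics/s6.png')["image"][140:330,170:350,::-1];b=grab('top','pics/t6.png')["image"][90:240,320:470,::-1]
cv2.imwrite('pics/z6.png',np.hstack([cv2.resize(a,(426,450),interpolation=2),cv2.resize(b,(374,450)[:1]+(450,),interpolation=2)]))
E
```

```text
[-0.23105436  0.54640464 -3.25686544] [0.06372181 0.29449315 0.03198774] [ 0.54473085 -0.20515122  0.2621205 ] 15.7667
```

View pics/z6.png

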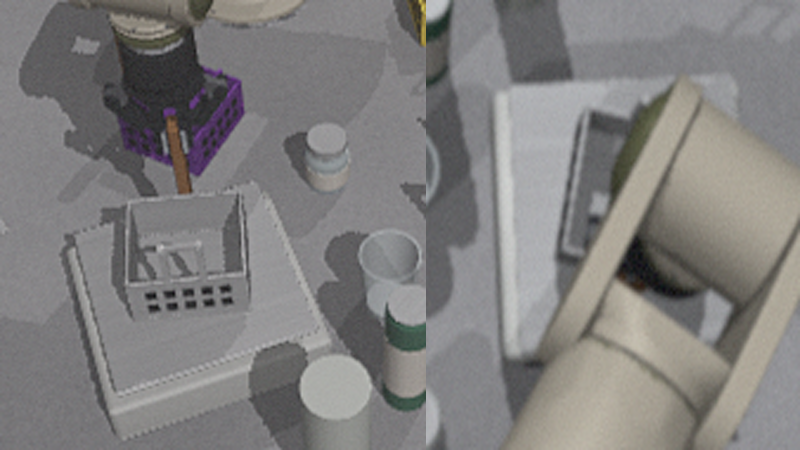

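The basket hangs level over the plate, about central: its base projects to near (190,276) in the crop and the plate centre to (195,283), less than 10 mm off. The bystanders are in place. I'll lower it gently.

Call:
send_rows(
  rows=[
    {"delta_pos":[0.002,0,-0.003],"rot":[0,0,0],"grip":0},
    {"delta_pos":[0.002,0,-0.006],"rot":[0,0,0],"grip":0},
    {"delta_pos":[0.002,0,-0.009],"rot":[0,0,0],"grip":0},
    {"delta_pos":[0.002,0,-0.011],"rot":[0,0,0],"grip":0},
    {"delta_pos":[0.002,0,-0.012],"rot":[0,0,0],"grip":0},
  ],
)

```text
time_s: 16.28
eef_pos: [0.5476, -0.206, 0.2526]
tcp_rot: [[0.979, -0.206, -0.0], [-0.206, -0.979, 0.0], [-0.0, -0.0, -1.0]]
contact_force: [-0.6, -0.1, -2.7]
finger_gap: 0.145
```

Call:
send_rows(
  rows=[
    {"delta_pos":[0,0,-0.0005],"rot":[0,0,0],"grip":0},
    {"delta_pos":[0,0,-0.001],"rot":[0,0,0],"grip":0},
    {"delta_pos":[0,0,-0.0015],"rot":[0,0,0],"grip":0},
    {"delta_pos":[0,0,-0.002],"rot":[0,0,0],"grip":0},
    {"delta_pos":[0,0,-0.002],"rot":[0,0,0],"grip":0},
  ],
)

```text
time_s: 16.7
eef_pos: [0.5476, -0.206, 0.2508]
tcp_rot: [[0.979, -0.206, 0.0], [-0.206, -0.979, -0.0], [0.0, 0.0, -1.0]]
contact_force: [0.5, 0.1, -3.5]
finger_gap: 0.149
```

Call:
send_rows(
  rows=[
    {"delta_pos":[0,0,-0.0005],"rot":[0,0,0],"grip":0},
    {"delta_pos":[0,0,-0.001],"rot":[0,0,0],"grip":0},
    {"delta_pos":[0,0,-0.0015],"rot":[0,0,0],"grip":0},
    {"delta_pos":[0,0,-0.002],"rot":[0,0,0],"grip":0},
    {"delta_pos":[0,0,-0.002],"rot":[0,0,0],"grip":0},
  ],
)

```text
time_s: 17.12
eef_pos: [0.5477, -0.206, 0.2493]
tcp_rot: [[0.979, -0.206, 0.001], [-0.206, -0.979, -0.0], [0.001, 0.0, -1.0]]
contact_force: [-0.6, 1.6, 2.7]
finger_gap: 0.149
```

```bash
python3 - <<'E'
from h import *
s=robot.read_state();print(s["contact_force"],s["torque"],s["eef_pos"])
E
```

```text
[-0.58353498  1.56047466  2.69829816] [0.22689268 0.47890288 0.01446276] [ 0.54772073 -0.20599582  0.2493102 ]
```

It's touching down with about 6 N of contact. I'll ease the squeeze first, then open slowly.

Call:
send_rows(
  rows=[
    {"delta_pos":[0,0,0],"rot":[0,0,0],"grip":0},
    {"delta_pos":[0,0,0],"rot":[0,0,0],"grip":0},
    {"delta_pos":[0,0,0],"rot":[0,0,0],"grip":0},
    {"delta_pos":[0,0,0],"rot":[0,0,0],"grip":0},
    {"delta_pos":[0,0,0],"rot":[0,0,0],"grip":0},
  ],
  squeeze=20,
)

```text
time_s: 17.53
eef_pos: [0.5477, -0.206, 0.249]
tcp_rot: [[0.979, -0.206, 0.0], [-0.206, -0.979, -0.0], [0.0, 0.0, -1.0]]
contact_force: [-1.3, 2.1, 3.4]
finger_gap: 0.151
```

```bash
python3 - <<'E'
from h import *
s=robot.read_state();print(s["contact_force"],s["torque"],s["eef_pos"],s["finger_gap"])
E
```

```text
[-1.34132645  2.14562641  3.39231458] [ 0.15017192  0.39685938 -0.0352687 ] [ 0.54768208 -0.20601697  0.24899984] 0.15120780440979245
```

Call:
send_rows(
  rows=[
    {"delta_pos":[0,0,0],"rot":[0,0,0],"grip":0.16},
    {"delta_pos":[0,0,0],"rot":[0,0,0],"grip":0.18},
    {"delta_pos":[0,0,0],"rot":[0,0,0],"grip":0.22},
    {"delta_pos":[0,0,0],"rot":[0,0,0],"grip":0.3},
    {"delta_pos":[0,0,0],"rot":[0,0,0],"grip":0.45},
  ],
)

```text
time_s: 17.95
eef_pos: [0.5476, -0.2061, 0.2485]
tcp_rot: [[0.979, -0.206, -0.0], [-0.206, -0.979, 0.0], [-0.0, -0.0, -1.0]]
contact_force: [-0.2, -0.4, 0.0]
finger_gap: 0.425
```

Call:
send_rows(
  rows=[
    {"delta_pos":[0,0,0],"rot":[0,0,0],"grip":0.6},
    {"delta_pos":[0,0,0],"rot":[0,0,0],"grip":0.6},
    {"delta_pos":[0,0,0],"rot":[0,0,0],"grip":0.6},
    {"delta_pos":[0,0,0.005],"rot":[0,0,0],"grip":0.6},
    {"delta_pos":[0,0,0.02],"rot":[0,0,0],"grip":0.6},
  ],
)

```text
time_s: 18.37
eef_pos: [0.5471, -0.2057, 0.2674]
tcp_rot: [[0.979, -0.206, -0.003], [-0.206, -0.979, 0.002], [-0.004, -0.001, -1.0]]
contact_force: [-0.5, 0.2, -0.7]
finger_gap: 0.602
```

Call:
send_rows(
  rows=[
    {"delta_pos":[0,0,0.025],"rot":[0,0,0],"grip":0.6},
    {"delta_pos":[0,0,0.05],"rot":[0,0,0],"grip":0.6},
    {"delta_pos":[0,0,0.075],"rot":[0,0,0],"grip":0.6},
    {"delta_pos":[0,0,0.1],"rot":[0,0,0],"grip":0.6},
    {"delta_pos":[0,0,0.11],"rot":[0,0,0],"grip":0.6},
  ],
)

```text
time_s: 18.78
eef_pos: [0.5478, -0.2061, 0.3829]
tcp_rot: [[0.979, -0.206, 0.005], [-0.206, -0.979, -0.003], [0.005, 0.002, -1.0]]
contact_force: [-0.6, 0.2, -0.3]
finger_gap: 0.601
```

Call:
send_rows(
  rows=[
    {"delta_pos":[-0.03,0.01,0],"rot":[0,0,0],"grip":0.6},
    {"delta_pos":[-0.06,0.03,0],"rot":[0,0,0],"grip":0.6},
    {"delta_pos":[-0.09,0.05,0],"rot":[0,0,0],"grip":0.6},
    {"delta_pos":[-0.12,0.07,0],"rot":[0,0,0],"grip":0.6},
    {"delta_pos":[-0.15,0.09,0],"rot":[0,0,0],"grip":0.6},
  ],
)

```text
time_s: 19.2
eef_pos: [0.396, -0.115, 0.379]
tcp_rot: [[0.979, -0.206, 0.0], [-0.206, -0.979, -0.0], [0.001, 0.0, -1.0]]
contact_force: [-0.4, 0.5, 0.8]
finger_gap: 0.598
```

Call:
send_rows(
  rows=[
    {"delta_pos":[0,0.03,0],"rot":[0,0,0],"grip":0.6},
    {"delta_pos":[0,0.06,0],"rot":[0,0,0],"grip":0.6},
    {"delta_pos":[0,0.09,0],"rot":[0,0,0],"grip":0.6},
    {"delta_pos":[0,0.12,0],"rot":[0,0,0],"grip":0.6},
    {"delta_pos":[0,0.14,0],"rot":[0,0,0],"grip":0.6},
  ],
)

```text
time_s: 19.62
eef_pos: [0.3971, 0.0261, 0.3795]
tcp_rot: [[0.979, -0.205, 0.001], [-0.205, -0.979, 0.0], [0.001, -0.0, -1.0]]
contact_force: [0.6, -0.6, 0.7]
finger_gap: 0.6
```

```bash
python3 - <<'E'
from h import *
s=robot.read_state();print(s["contact_force"],s["eef_pos"],s["time_s"])
a=grab('scene','pics/s7.png')["image"][140:350,170:370,::-1];b=grab('top','pics/t7.png')["image"][90:240,290:460,::-1]
cv2.imwrite('pics/z7.png',np.hstack([cv2.resize(a,(400,420),interpolation=2),cv2.resize(b,(400,353),interpolation=2)] if 0 else [cv2.resize(a,(400,420),interpolation=2),cv2.copyMakeBorder(cv2.resize(b,(400,353),interpolation=2),0,67,0,0,0)]))
E
```

```text
[ 0.61856094 -0.63248632  0.65068977] [0.39711033 0.02607253 0.37953495] 19.6167
```

View pics/z7.png

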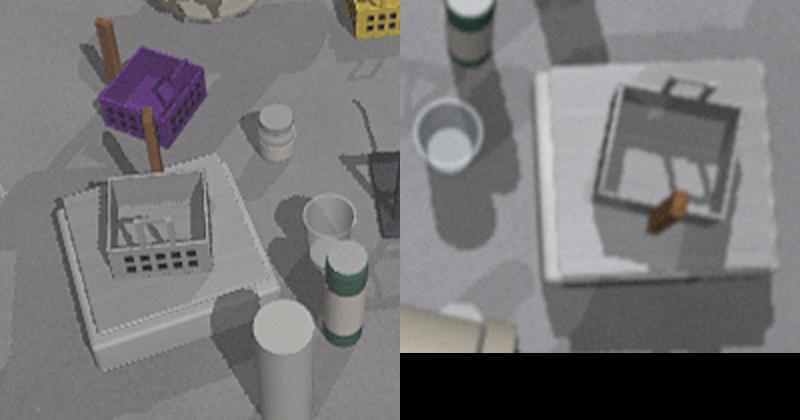

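The basket stands free on the plate, with top-crop rim corners at (622,84), (742,107), (722,220) and (597,193). The can, cup and jar look undisturbed. Last numeric check, then hand-in.

```bash
python3 - <<'E'
from h import *
T=dict(np.load('pics/t7.npz'));S=dict(np.load('pics/s7.npz'))
t=[(290+(x-400)/2.353-.3,90+y/2.353-.3) for x,y in[(622,84),(742,107),(722,220),(597,193)]]
P=np.array([plane(T,*q,.175) for q in t]);print(P.round(3),P.mean(0).round(4)-[.617,-.222,.105])
s=[(170+x/2-.3,140+y/2-.3) for x,y in[(210,240),(110,252),(107,180),(207,170)]]
for a,b in zip(s,t):
    p,e=tri(S,a,T,b);print(p.round(3),round(e,3))
g=tri(S,(170+148/2,140+110/2),T,(290+(682-400)/2.353,90+198/2.353));print('griptop',g[0].round(3),round(g[1],3))
d=robot.job_done();print(d)
E
```

```text
[[ 0.688 -0.171  0.175]
 [ 0.664 -0.293  0.175]
 [ 0.548 -0.27   0.175]
 [ 0.575 -0.144  0.175]] [0.0016 0.0025 0.07  ]
[ 0.689 -0.17   0.172] 0.003
[ 0.665 -0.294  0.17 ] 0.001
[ 0.549 -0.273  0.167] 0.003
[ 0.576 -0.144  0.17 ] 0.002
griptop [ 0.552 -0.205  0.288] 0.004
the job is handed in; nothing more can be done
None
```

The basket is off the hook and standing, released, in the middle of the scale's plate. I handed the job in at about 19.6 s; no verdict is reported.

**What I did:** I gripped the wooden grip, lifted 25 mm and drew out along the rod. At a lift of 42 mm the bar caught on the tip, at about 12 N. I then eased off, raised in small steps and pulled lightly each time. It came free at a lift of about 50 mm. I carried it over the other things, touched down at about 6 N, eased the squeeze and let go.

**Last checks:**
- **Position:** the basket's centre is about 3 mm from the plate's centre, measured from the rim corners in the top view.
- **Upright:** the four rim corners came out at 167–172 mm, where about 174 mm was expected. They agree with each other to about the 2–4 mm accuracy of the method, which fits standing level but isn't fine enough to prove the 3-degree limit.
- **Grip top:** it came out at 288 mm, higher than the roughly 279 mm expected. I put this down to a coarsely picked pixel and did not re-measure it.
- **Robot and surroundings:** the arm is well clear, with only about 1 N of noise on the force reading. By eye, the spray can, cup and salt jar have not moved.

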